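# Tower of clean beakers on the keyed base pot

### The job

Put the wide-flanged steel beaker mouth-down on the rim of the base pot and turn it until its three lugs drop into the notches of the pot's rim and it sits fully home, flange flat on the rim. Then stack the plain steel beaker mouth-down on top of it, its rim flat around the raised foot, and leave the tower standing upright by itself. Keep both beakers mouth-down all the way, and do not push the tray, the bottle or the lidded jar out of their places.

Things in the scene. Friction and masses are not known exactly. Their poses are not given: they have to be found in the camera images.
- base_pot: Steel pot, mouth up, screwed to the worktop (does not move); origin at the centre of its underside, z up. Foot plate 120 mm across, 4 mm thick; wall 68 mm across; on its mouth a rim ring whose top is at z 60 mm. A small wire handle on its +x side reaches 60 mm from the axis, up to z 44 mm.
- pot_rim (a point): Centre of the pot's mouth, level with the top of the rim ring (inner diameter 54, outer 78 mm; very stiff, never turns). Three notches 120 degrees apart, 15 mm wide, 8 mm deep, open in, out and up. The ring is clamped askew: one notch is within 0.6 rad either side of the handle (this point's +x), new every run; no reading gives it: look or feel for it.
- hood_mid (a point): Wide-flanged steel beaker, loose, mouth-down on its three lugs; point on its axis 50 mm above the lug tips, z up to the closed end. Body 58 mm across from z -39 to +46 (grip here); on top a foot disc 42 mm across, 4 mm high. 0.15 to 0.3 kg. This point is 110 mm above the pot's origin while the lugs ride on the ring, 104 mm when home.
- hood_mouth (a point): Centre of the flanged beaker's mouth, on the underside of its flange (76 mm across, 5 mm thick), 44 mm below hood_mid, same axes. Under the flange are three lugs at 0, +120 and -120 degrees from +x: 6 mm tall, 9 mm wide, from 30 to 37 mm off the axis. Fully home it is level with pot_rim.
- cup_mid (a point): Plain steel beaker, no flange, loose, mouth-down (the two beakers swap sides between runs); point on its axis, 42 mm above its rim, z up to the closed end. Straight body 58 mm across from z -42 to +38, mouth 50 mm inside; foot disc 42 mm across, 4 mm high on top. 0.12 to 0.24 kg. Stacked, its rim lies around the other's foot disc, this point 88 mm above hood_mid.
- instrument_tray: Bystander: shallow steel instrument tray, 110 x 220 x 25 mm, origin at the centre of its underside.
- disinfectant: Bystander: white closed bottle, 64 mm across, 170 mm tall, origin at the centre of its underside.
- jar: Bystander: lidded steel jar with a knob, 80 mm across, 90 mm tall, origin at the centre of its underside.

How it is judged:
On the way:
1. the flanged beaker sits fully home on the pot, lugs in the notches, before the plain beaker is stacked (z of hood_mid in the frame of base_pot between 0.1 and 0.1065 m and horizontal distance between hood_mid and base_pot below 0.007 m and angle between hood_mid's own z axis and vertical below 0.05 rad and distance between cup_mid and hood_mid above 0.11 m), for 0.3 s.
At the end, for the whole second after the job is handed in: The flanged beaker is home on the pot, lugs in notches (centre 100 to 106.5 mm over the pot's origin), the plain beaker stands on it (centre 85 to 90.5 mm over the other's); each within 7 mm of the axis below, tilted under 0.05 rad, mouth-down, standing by themselves (z of hood_mid in the frame of base_pot between 0.1 and 0.1065 m and horizontal distance between hood_mid and base_pot below 0.007 m and angle between each of hood_mid, cup_mid's own z axis and vertical below 0.05 rad and z of cup_mid in the frame of hood_mid between 0.085 and 0.0905 m and horizontal distance between cup_mid and hood_mid below 0.007 m); the robot touches nothing.
It fails at once if a beaker is tipped over (more than 1 rad) (angle between any of hood_mid, cup_mid's own z axis and vertical above 1 rad).
It fails at once if the tray, bottle or jar is pushed more than 30 mm or knocked over (distance of any of instrument_tray, disinfectant, jar from where it was at the start of the episode above 0.03 m or angle between any of instrument_tray, disinfectant, jar's own z axis and vertical above 0.5 rad).
It also fails if it takes over 58 s, if anything falls off the work surface, if the arm or the gripper's body presses on something with over 40 N, if the wrist force passes 120 N, or if a joint passes its speed limit or range.

### The arm

A 6-joint arm with a two-finger parallel gripper is mounted at the origin on the work surface. World frame = base frame: x ahead of the robot, y to its left, z up, the work surface at z = 0. Lengths are in m, angles in rad, forces in N, time in s.
With the tool pointing down it reaches from about 0.25 to 0.775 m from the base axis. Payload 4 kg.
Tool frame: the origin (TCP) lies midway between the tips of the shut fingers; the grasp point (between the pads) lies 19 mm behind it; z points along the fingers, y is the direction in which the jaws open and shut (so a half turn about z gives the same grasp; the last joint's range is limited). The gripper opens to 94 mm and grips with 3 to 60 N. Pads are 16 mm wide; open, the fingers measure 119 mm over their backs; the gripper's body (75 mm by 177 mm) begins 78 mm behind the grasp point.
Start: joints at [-1.31, 0.087, 1.371, -0, 1.684, -0.103], TCP at [0.196, -0.514, 0.206] pointing down, gripper open.
Joint ranges: [-3.1, 3.1], [-0.76, 2.03], [0.27, 2.55], [-1.08, 4.22], [0.17, 2.65], [-2.57, 2.57]. Speed limits (rad/s): [2.79, 2.79, 3.14, 3.14, 3.14, 3.14].

### API

Orientations are given as a rotation vector (axis times angle).
In Python, from workcell import observe, camera, job_done, find_in, outline_of gives the robot as it stands.
- The arm moves only by the tool carry_out, never from a script. Its argument "plan" is a list of rows, each a list of 7 numbers: the shift along the tool's x, y, z in mm, then the turn, a rotation vector about the tool's x, y, z in degrees, then the closure in counts, from 0 (fully open) to 255 (shut). A call has 1 to 10 rows; each row shifts and turns the pose as measured when the row begins, along the tool's axes as they then stand; what a row does not reach is not made up. A row lasts 1/10 s, in which the tool goes at most 50 mm and 8.59 degrees, less where a joint would pass 70% of its speed; a pose out of reach is approached as far as the arm can. A call is refused whole if a number of a shift passes 50 or a number of a turn 8.59, either way. A call with a gripper value outside its range is refused whole. The fingers move at their own pace and stop on an object; "grip_force" is the grip in N (left out, the last holds). Time passes only in rows, so rows that do not move let the fingers close. It gives the time, the measured TCP pose, the force and the opening at its end, in the units of the state.
- observe(): the state, without advancing time (a new reading comes with each control period).
- camera(name): name is "scene" or "top" or "wrist"; returns a dict with "image" (420x560x3 uint8, red, green, blue), "depth" (420x560 float32, m along the optical axis (not along the pixel's ray), 0 where there is no reading), "fx", "fy", "cx", "cy" (pixels), "eye" and "orientation" of the camera in the world; the wrist camera has in their place "T_tool_cam" (4x4, takes a point from camera to tool coordinates, whose origin is the TCP and whose axes are the flange's). Camera axes: x right, y up, looking along -z (the intrinsics and any distortion apply to the point x, -y, -z); pixel columns grow to the right and rows downward; lengths in m; the calibration is good to about 2 mm. A picture is of the moment at which its call begins: read the wrist's pose just before it.
- job_done(): hands the job in, once; it reports no verdict.
Trained networks look in a picture, given as the dict that the camera call returned (one of the last four; its "shot" number tells which), for a name from the list of things; names that differ only in an ending like _2 or _b are one class to them, and where a whole thing is asked for, a point or a joint stands for the part that bears it (a point fixed in the world has none). Each returns a list of dicts, best first, with "p" (0 to 1); they miss things now and then, are a little off and sometimes report something else, mostly with a low value. They report only what shows in the picture. A call takes as long as a camera call.
- find_in(picture, thing): "box" ([centre column, centre row, width, height] as shares, 0 to 1, of the picture: columns of its width, rows of its height, round what is visible of it).
- outline_of(picture, thing): "mask" (420x560 bool, what is visible of it) and "box" ([centre column, centre row, width, height] as shares, 0 to 1, of the picture: columns of its width, rows of its height, round what is visible of it).
The state is a dict: "time": time; "qpos": joint angles; "joint_velocities": joint speeds; "tau": joint torques, N m; "eef_pos": TCP position; "eef_rot": TCP orientation; "ft_force": force on the tool from outside, world axes, zero at the start; "moment": the same for the moment, N m; "gripper_width": finger opening in m.
Only numpy, scipy, OpenCV 4.12 (cv2) and the standard library are available. Lean on these libraries where they do the work, as an engineer would, in place of code of your own. Each camera call takes 0.05 s, during which the arm holds its last target. There are 200 camera calls.

## Working session

There is one attempt and no reset: what is moved stays moved. The work goes in short steps, Python scripts to look and compute and a tool call to move; the robot and the scene stay as the last step left them, time stands still between calls to the robot, and variables do not carry over. Pictures are saved under pics/ and viewed, about 8 in all and at most 12, crops included, and the job is handed in when it is done.

Besides the shell and the picture viewer there is one more tool, called after "Request:" by a JSON object that holds its "name" and its "arguments", one argument or row to a line. carry_out: Moves the arm, as the interface text tells. Its arguments: {"type":"object","properties":{"plan":{"type":"array"},"grip_force":{"type":"number"}},"required":["plan"]}

```bash
mkdir -p pics
cat > h.py <<'E'
import numpy as np, cv2
from scipy.spatial.transform import Rotation as R
from workcell import observe, camera, job_done, find_in, outline_of
def pose(o):
    T=np.eye(4);T[:3,:3]=R.from_rotvec(o['eef_rot']).as_matrix();T[:3,3]=o['eef_pos'];return T
def camT(c,o=None):
    if 'T_tool_cam' in c: return pose(o)@np.array(c['T_tool_cam'])
    T=np.eye(4);q=np.array(c['orientation'],float)
    T[:3,:3]=q if q.shape==(3,3) else R.from_rotvec(q).as_matrix() if q.size==3 else R.from_quat(q).as_matrix()
    T[:3,3]=c['eye'];return T
def cloud(c,o=None):
    d=c['depth'];v,u=np.mgrid[:d.shape[0],:d.shape[1]]
    P=np.stack([(u-c['cx'])/c['fx']*d,-(v-c['cy'])/c['fy']*d,-d],-1)
    T=camT(c,o);W=P@T[:3,:3].T+T[:3,3];W[d<=0]=np.nan;return W
def save(c,n): cv2.imwrite('pics/'+n+'.png',c['image'][:,:,::-1])
E
python3 - <<'E'
from h import *
o=observe();print(o)
for n in('top','scene'):
    c=camera(n);print(n,c['eye'],c['orientation'],c['fx'],[k for k in c])
    save(c,n+'0');W=cloud(c)
    for t in('base_pot','hood_mid','cup_mid','instrument_tray','disinfectant','jar'):
        r=outline_of(c,t)
        for x in r[:2]:
            P=W[x['mask']];P=P[~np.isnan(P[:,0])]
            if len(P): 
                zt=np.percentile(P[:,2],97);Q=P[P[:,2]>zt-.006]
                print(t,round(x['p'],2),np.round(x['box'],2),'ztop',round(zt,3),'topc',np.round((Q.min(0)+Q.max(0))/2,3),'ext',np.round(np.percentile(P,[2,98],0)[:,:2],3).tolist())
E
```

```text
{'time': 0.0, 'qpos': array([-1.31009367e+00,  8.79656348e-02,  1.37223998e+00, -2.01437843e-05,
        1.68355202e+00, -1.03117457e-01]), 'joint_velocities': array([-3.53803951e-04,  7.48453084e-05, -1.39602546e-03, -3.40107169e-04,
        1.72267442e-03, -1.88474776e-04]), 'tau': array([-6.25073335e-04, -3.40176666e+01, -3.02428901e+01,  7.18751061e-02,
        3.28796741e-02, -1.39007248e-04]), 'eef_pos': array([ 0.19555838, -0.5134914 ,  0.20430558]), 'eef_rot': array([-3.08763571e+00, -5.67947010e-01,  2.98817924e-04]), 'ft_force': array([0.2996886 , 0.34416142, 0.12198634]), 'moment': array([-0.00852709, -0.00716548, -0.027957  ]), 'gripper_width': 0.09426305807493406}
top [0.39758859 0.00346542 0.98911066] [ 0.17073836 -0.16708427 -1.54864894] 458.34463379462136 ['image', 'depth', 'fx', 'fy', 'cx', 'cy', 'eye', 'orientation', 'shot']
base_pot 0.59 [0.48 0.58 0.1  0.14] ztop 0.062 topc [0.541 0.025 0.061] ext [[0.486, -0.029], [0.594, 0.079]]
base_pot 0.39 [0.29 0.62 0.09 0.09] ztop 0.102 topc [0.499 0.246 0.1  ] ext [[0.466, 0.213], [0.535, 0.285]]
hood_mid 0.64 [0.29 0.62 0
[... 781 characters left out ...]
 'eye', 'orientation', 'shot']
base_pot 0.58 [0.57 0.53 0.09 0.11] ztop 0.062 topc [0.541 0.024 0.06 ] ext [[0.49, -0.029], [0.595, 0.077]]
hood_mid 0.67 [0.72 0.65 0.09 0.15] ztop 0.101 topc [0.499 0.244 0.099] ext [[0.472, 0.218], [0.534, 0.278]]
cup_mid 0.92 [0.53 0.37 0.05 0.07] ztop 0.086 topc [ 0.449 -0.246  0.084] ext [[0.426, -0.261], [0.477, -0.217]]
instrument_tray 0.83 [0.42 0.6  0.16 0.21] ztop 0.026 topc [0.741 0.008 0.024] ext [[0.688, -0.101], [0.797, 0.118]]
disinfectant 0.62 [0.63 0.86 0.09 0.25] ztop 0.171 topc [0.711 0.367 0.169] ext [[0.694, 0.349], [0.742, 0.397]]
jar 0.79 [0.36 0.37 0.05 0.09] ztop 0.089 topc [ 0.681 -0.367  0.088] ext [[0.649, -0.391], [0.716, -0.331]]
```

Run:
```python
from h import *
c=camera('top');W=cloud(c);s=camera('scene')
w=camera('wrist');print(np.round(w['T_tool_cam'],3),w['fx'])
P=W.reshape(-1,3);d=P-[.541,.025,0];r=np.hypot(d[:,0],d[:,1]);a=np.degrees(np.arctan2(d[:,1],d[:,0]))
for k in range(-180,180,10):
    m=(r>.029)&(r<.037)&(abs((a-k+180)%360-180)<5);print(k,np.round(np.nanmedian(P[m,2])*1000,1),end='; ')
# handle
m=(r>.045)&(r<.066)&(P[:,2]>.02)&(P[:,2]<.056);print('\nhandle',np.nanmedian(a[m]),m.sum())
def crop(im,x,y,w,h,S):
    return cv2.resize(im[y:y+h,x:x+w,::-1],None,fx=S,fy=S,interpolation=cv2.INTER_CUBIC)
A=crop(c['image'],225,200,90,90,4);B=crop(s['image'],358,228,90,90,4)
cv2.imwrite('pics/a.png',np.vstack([cv2.resize(c['image'][:,:,::-1],(400,300)) if 0 else np.hstack([A,B])]))
```

```text
[[-0.     0.96   0.281  0.082]
 [ 1.     0.     0.001 -0.   ]
 [ 0.001  0.281 -0.96  -0.18 ]
 [ 0.     0.     0.     1.   ]] 377.33437376222247
-180 52.4; -170 51.6; -160 51.8; -150 59.8; -140 60.5; -130 60.7; -120 61.4; -110 60.1; -100 60.2; -90 60.9; -80 60.6; -70 60.2; -60 51.6; -50 51.6; -40 53.5; -30 59.8; -20 58.7; -10 59.4; 0 59.0; 10 58.6; 20 59.5; 30 58.8; 40 58.9; 50 59.5; 60 52.5; 70 52.6; 80 51.6; 90 59.7; 100 60.0; 110 61.2; 120 60.2; 130 60.0; 140 60.3; 150 60.8; 160 60.2; 170 58.8; 
handle -78.88096777220579 25
```

View pics/a.png

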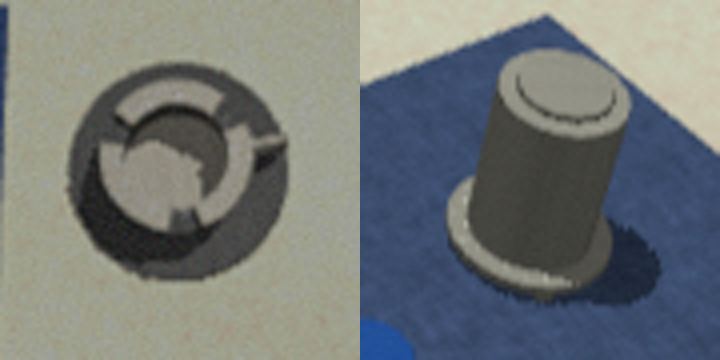

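View pics/top0.png

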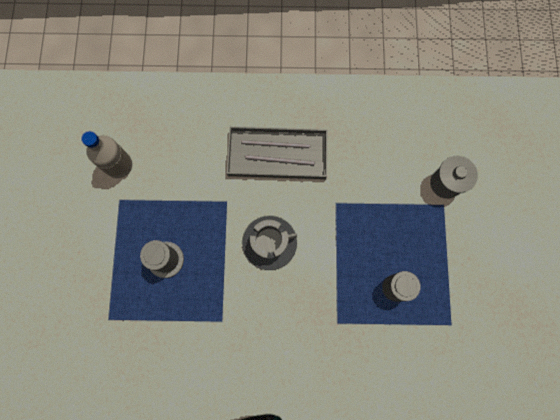

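Run:
```python
from h import *
s=camera('scene');T=camT(s)
for u,v in((403.75,301.5),(403,303),(400,301)):
    d=T[:3,:3]@np.array([(u-s['cx'])/s['fx'],-(v-s['cy'])/s['fy'],-1]);p=T[:3,3]+d*(0.002-T[2,3])/d[2]
    e=p[:2]-[.499,.245];print(p,np.hypot(*e),np.degrees(np.arctan2(e[1],e[0])))
cv2.imwrite('pics/b.png',cv2.resize(s['image'][270:310,365:420,::-1],None,fx=14,fy=14,interpolation=cv2.INTER_CUBIC)*1)
```

```text
[0.51474858 0.27534964 0.002     ] 0.03419237408868561 62.5749674275905
[0.51842323 0.27744452 0.002     ] 0.03781413840524316 59.092740486039744
[0.52007025 0.27123361 0.002     ] 0.03364755376603152 51.229339020329306
```

View pics/b.png

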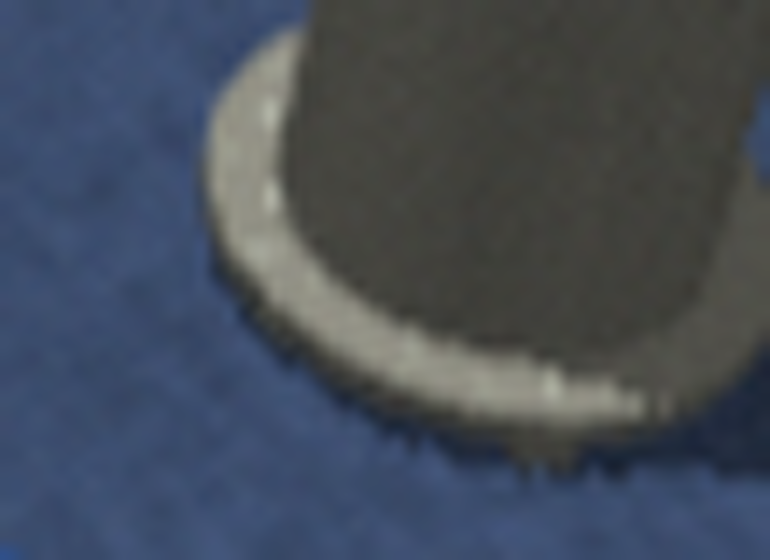

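Request:
{"name": "carry_out", "arguments": {
  "plan": [
    [0,0,-20,0,0,0,0],
    [25,-43,0,0,0,0,0],
    [25,-43,0,0,0,0,0],
    [25,-43,0,0,0,0,0],
    [25,-43,0,0,0,0,0],
    [25,-43,0,0,0,0,0],
    [25,-43,0,0,0,0,0],
    [25,-43,0,0,0,0,0],
    [25,-43,0,0,0,0,0],
    [25,-43,0,0,0,0,0]
  ]
}}

```text
time: 1.9
eef_pos: [0.2682, -0.0726, 0.2249]
eef_rot: [-3.093, -0.545, -0.009]
ft_force: [1.1, 0.8, -0.6]
gripper_width: 0.0942
```

```bash
cat >> h.py <<'E'
def go(p,yaw=None):
    "shift in tool axes (mm) and turn (deg) to TCP p, tool down, tool x at yaw deg"
    o=observe();T=pose(o);M=T[:3,:3]
    y=np.arctan2(M[1,0],M[0,0]) if yaw is None else np.radians(yaw)
    G=np.array([[np.cos(y),np.sin(y),0],[np.sin(y),-np.cos(y),0],[0,0,-1]]).T
    G=np.column_stack([[np.cos(y),np.sin(y),0],[np.sin(y),-np.cos(y),0],[0,0,-1]])
    print('t',round(o['time'],2),'pos',np.round(o['eef_pos'],4),'yaw',round(np.degrees(np.arctan2(M[1,0],M[0,0])),2),'F',np.round(o['ft_force'],1),'w',round(o['gripper_width'],4))
    print(' shift',np.round(M.T@(np.array(p)-T[:3,3])*1000,1),'turn',np.round(np.degrees(R.from_matrix(M.T@G).as_rotvec()),2))
E
python3 -c "
from h import *
go([.499,.245,.19]); go([.499,.245,.041])"
```

```text
t 1.9 pos [ 0.2682 -0.0726  0.2249] yaw 19.99 F [ 1.1  0.8 -0.6] w 0.0942
 shift [ 325.3 -219.5   36.8] turn [-0.   -0.33  0.  ]
t 1.9 pos [ 0.2682 -0.0726  0.2249] yaw 19.99 F [ 1.1  0.8 -0.6] w 0.0942
 shift [ 324.4 -219.5  185.8] turn [-0.   -0.33  0.  ]
```

Request:
{"name": "carry_out", "arguments": {
  "plan": [
    [41,-28,0,0,0,0,0],
    [41,-28,0,0,0,0,0],
    [41,-28,0,0,0,0,0],
    [41,-28,0,0,0,0,0],
    [41,-28,0,0,0,0,0],
    [41,-28,0,0,0,0,0],
    [41,-28,0,0,0,0,0],
    [37,-23,0,0,0,0,0],
    [0,0,0,0,0,0,0],
    [0,0,0,0,0,0,0]
  ]
}}

```text
time: 2.9
eef_pos: [0.4965, 0.2572, 0.2285]
eef_rot: [3.085, 0.562, 0.026]
ft_force: [-0.0, -0.2, 1.1]
gripper_width: 0.0937
```

Run:
```python
from h import *
o=observe();c=camera('wrist');W=cloud(c,o);save(c,'w1')
P=W.reshape(-1,3);P=P[(P[:,2]>.09)&(P[:,2]<.105)&(np.hypot(P[:,0]-.499,P[:,1]-.245)<.05)]
print(len(P),P.min(0),P.max(0),(P.min(0)+P.max(0))/2)
P=W.reshape(-1,3);P=P[(P[:,2]>.003)&(P[:,2]<.014)&(np.hypot(P[:,0]-.499,P[:,1]-.245)<.06)]
if len(P)>9:print('flange',P.min(0),P.max(0))
go([.499,.245,.12]); go([.499,.245,.041])
```

```text
3432 [0.46858805 0.21724226 0.09003691] [0.52611681 0.27442955 0.10297903] [0.49735243 0.24583591 0.09650797]
flange [0.44004564 0.19345814 0.00300124] [0.55875486 0.30418428 0.01390549]
t 2.95 pos [0.4962 0.257  0.2282] yaw 20.63 F [ 0.5 -0.5 -0.3] w 0.0938
 shift [ -3.2  11.3 108.2] turn [ 0.46 -0.85 -0.  ]
t 2.95 pos [0.4962 0.257  0.2282] yaw 20.63 F [ 0.5 -0.5 -0.3] w 0.0938
 shift [ -4.4  10.7 187.2] turn [ 0.46 -0.85 -0.  ]
```

Request:
{"name": "carry_out", "arguments": {
  "plan": [
    [-4,11,40,0.46,-0.85,0,0],
    [0,0,40,0,0,0,0],
    [0,0,30,0,0,0,0],
    [0,0,0,0,0,0,0]
  ],
  "grip_force": 25
}}

```text
time: 3.35
eef_pos: [0.4968, 0.2407, 0.1206]
eef_rot: [-3.091, -0.555, -0.014]
ft_force: [0.0, -0.0, -0.6]
gripper_width: 0.0933
```

```bash
python3 -c "
from h import *
go([.498,.2455,.041])"
```

```text
t 3.35 pos [0.4968 0.2407 0.1206] yaw 20.36 F [ 0.  -0.  -0.6] w 0.0933
 shift [ 2.  -4.2 79.6] turn [ 0.05 -0.52 -0.  ]
```

Request:
{"name": "carry_out", "arguments": {
  "plan": [
    [2,-4,30,0,-0.5,0,0],
    [0,0,30,0,0,0,0],
    [0,0,20,0,0,0,0],
    [0,0,0,0,0,0,0]
  ]
}}

```text
time: 3.75
eef_pos: [0.501, 0.243, 0.049]
eef_rot: [-3.092, -0.547, -0.023]
ft_force: [-0.4, -0.5, -0.1]
gripper_width: 0.0941
```

```bash
python3 -c "
from h import *
go([.498,.2455,.041])"
```

```text
t 3.75 pos [0.501 0.243 0.049] yaw 20.07 F [-0.4 -0.5 -0.1] w 0.0941
 shift [-2.1 -3.4  7.9] turn [ 0.08 -0.85 -0.  ]
```

Request:
{"name": "carry_out", "arguments": {
  "plan": [
    [-2,-3,7,0,-0.8,0,0],
    [0,0,0,0,0,0,0],
    [0,0,0,0,0,0,255],
    [0,0,0,0,0,0,255],
    [0,0,0,0,0,0,255],
    [0,0,0,0,0,0,255],
    [0,0,0,0,0,0,255],
    [0,0,0,0,0,0,255]
  ]
}}

```text
time: 4.55
eef_pos: [0.5031, 0.2465, 0.052]
eef_rot: [-3.092, -0.545, -0.025]
ft_force: [0.5, 0.4, -0.6]
gripper_width: 0.0582
```

```bash
python3 -c "
from h import *
go([.498,.2455,.041])"
```

```text
t 4.55 pos [0.5031 0.2465 0.052 ] yaw 20.01 F [ 0.5  0.4 -0.6] w 0.0582
 shift [-5.3 -0.8 11. ] turn [ 0.06 -0.91 -0.  ]
```

Request:
{"name": "carry_out", "arguments": {
  "plan": [
    [0,0,-30,0,-0.9,0,255],
    [0,0,-30,0,0,0,255],
    [0,0,-30,0,0,0,255],
    [0,0,0,0,0,0,255],
    [0,0,0,0,0,0,255],
    [0,0,0,0,0,0,255]
  ]
}}

```text
time: 5.15
eef_pos: [0.4985, 0.2447, 0.1364]
eef_rot: [3.089, 0.545, -0.024]
ft_force: [-0.4, -0.0, -2.1]
gripper_width: 0.0583
```

Run:
```python
from h import *
go([.541,.025,.142])
for n in('top','scene'):
    c=camera(n);W=cloud(c);r=outline_of(c,'hood_mid')
    for x in r[:1]:
        P=W[x['mask']];P=P[~np.isnan(P[:,0])];print(n,x['p'],np.percentile(P[:,2],[3,50,97]),np.round(P.min(0),3),np.round(P.max(0),3))
save(c,'s2')
cv2.imwrite('pics/s2c.png',cv2.resize(c['image'][140:320,330:510,::-1],None,fx=3,fy=3,interpolation=cv2.INTER_CUBIC))
```

```text
t 5.15 pos [0.4985 0.2447 0.1364] yaw 20.0 F [-0.4 -0.  -2.1] w 0.0583
 shift [-35.3 221.   -4.6] turn [0.1  0.89 0.  ]
top 0.6 [0.09353895 0.13147632 0.18691113] [ 0.456  0.187 -0.002] [0.524 0.284 0.277]
scene 0.92 [0.09158646 0.14309139 0.18486963] [ 0.245  0.035 -0.   ] [0.532 0.278 0.199]
```

View pics/s2c.png

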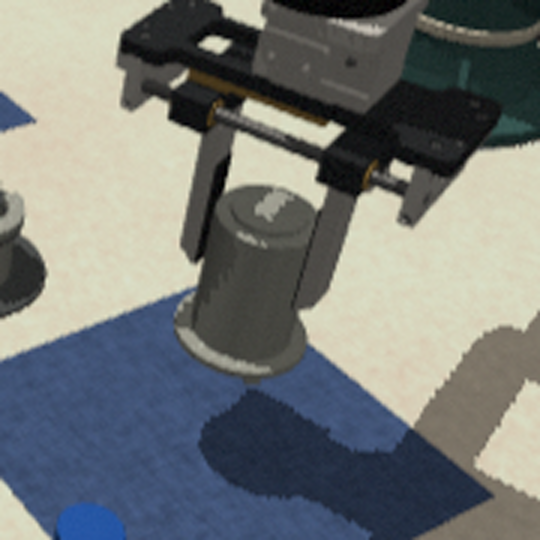

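Request:
{"name": "carry_out", "arguments": {
  "plan": [
    [-7,44,0,0,0.9,0,255],
    [-7,44,0,0,0,0,255],
    [-7,44,0,0,0,0,255],
    [-7,44,0,0,0,0,255],
    [-7,42,0,0,0,0,255],
    [0,0,0,0,0,-5,255],
    [0,0,0,0,0,-5,255],
    [0,0,0,0,0,0,255]
  ]
}}

```text
time: 6.15
eef_pos: [0.5388, 0.0197, 0.129]
eef_rot: [-3.031, -0.825, 0.016]
ft_force: [0.2, -0.4, -2.7]
gripper_width: 0.0587
```

```bash
cat >> h.py <<'E'
def disc(z0,z1,xy,r=.04,who='hood'):
    for n in('top','scene'):
        c=camera(n);P=cloud(c).reshape(-1,3)
        P=P[(np.hypot(P[:,0]-xy[0],P[:,1]-xy[1])<r)&(P[:,2]>z0)&(P[:,2]<z1)]
        if len(P)<9: print(n,'none');continue
        zs=np.percentile(P[:,2],80);Q=P[abs(P[:,2]-zs)<.006]
        q=(np.percentile(Q,2,0)+np.percentile(Q,98,0))/2
        A=np.c_[Q[:,:2]-Q[:,:2].mean(0),np.ones(len(Q))];k=np.linalg.lstsq(A,Q[:,2],rcond=None)[0]
        print(n,len(Q),'z',round(zs,4),'c',np.round(q,4),'lo',np.round(np.percentile(Q,1,0),3),'hi',np.round(np.percentile(Q,99,0),3),'slope',np.round(k[:2],3))
    return c
E
python3 - <<'E'
from h import *
go([.541,.025,.136],30)
c=disc(.165,.2,observe()['eef_pos'][:2],.026)
save(c,'s3')
E
```

```text
t 6.15 pos [0.5388 0.0197 0.129 ] yaw 30.47 F [ 0.2 -0.4 -2.7] w 0.0587
 shift [ 4.5 -3.5 -7. ] turn [-0.18  0.55  0.47]
top 81 z 0.178 c [0.5227 0.0106 0.1764] lo [ 0.513 -0.005  0.172] hi [0.532 0.026 0.181] slope [0.243 0.171]
scene 283 z 0.1779 c [0.5399 0.0195 0.1757] lo [ 0.517 -0.004  0.172] hi [0.562 0.044 0.179] slope [-0.082 -0.07 ]
```

Request:
{"name": "carry_out", "arguments": {
  "plan": [
    [4.5,-3.5,0,0,0.5,0,255],
    [0,0,0,0,0,0,255],
    [0,0,0,0,0,0,255]
  ]
}}

```text
time: 6.55
eef_pos: [0.5407, 0.0278, 0.1287]
eef_rot: [-3.028, -0.823, 0.002]
ft_force: [1.0, -0.4, -1.7]
gripper_width: 0.0584
```

```bash
python3 -c "
from h import *
go([.541,.0248,.104],30)"
```

```text
t 6.55 pos [0.5407 0.0278 0.1287] yaw 30.41 F [ 1.  -0.4 -1.7] w 0.0584
 shift [-1.2  2.8 24.7] turn [-0.23  0.02  0.41]
```

Lower until the lugs touch or drop.

Request:
{"name": "carry_out", "arguments": {
  "plan": [
    [-1,2.5,6,0,0,0,255],
    [0,0,6,0,0,0,255],
    [0,0,4,0,0,0,255],
    [0,0,3,0,0,0,255]
  ]
}}

```text
time: 6.95
eef_pos: [0.5417, 0.0255, 0.1108]
eef_rot: [-3.029, -0.825, -0.002]
ft_force: [-3.7, -1.1, 14.1]
gripper_width: 0.0585
```

```bash
python3 -c "
from h import *
go([.541,.0248,.104],30)"
```

```text
t 6.95 pos [0.5417 0.0255 0.1108] yaw 30.47 F [-3.7 -1.1 14.1] w 0.0585
 shift [-1.   0.3  6.8] turn [-0.14 -0.1   0.47]
```

Request:
{"name": "carry_out", "arguments": {
  "plan": [
    [0,0,2,0,0,-3,255],
    [0,0,2,0,0,-3,255],
    [0,0,2,0,0,-2,255],
    [0,0,2,0,0,0,255]
  ]
}}

```text
time: 7.35
eef_pos: [0.5449, 0.026, 0.1118]
eef_rot: [-2.963, -1.042, -0.019]
ft_force: [-4.2, -0.5, 6.0]
gripper_width: 0.0583
```

```bash
python3 -c "
from h import *
go([.541,.0248,.104],30)"
```

```text
t 7.35 pos [0.5449 0.026  0.1118] yaw 38.76 F [-4.2 -0.5  6. ] w 0.0583
 shift [-3.8 -1.6  7.8] turn [ 0.18 -0.69  8.76]
```

Run:
```python
from h import *
c=disc(.15,.175,(.544,.026),.026)
T=camT(c);q=T[:3,:3].T@(np.array([.56,.05,.06])-T[:3,3]);u=int(c['cx']+c['fx']*q[0]/-q[2]);v=int(c['cy']-c['fy']*q[1]/-q[2]);print(u,v)
cv2.imwrite('pics/s4.png',cv2.resize(c['image'][v-35:v+25,u-40:u+40,::-1],None,fx=9,fy=9,interpolation=cv2.INTER_CUBIC))
```

```text
top 53 z 0.1601 c [0.529  0.013  0.1592] lo [0.519 0.001 0.155] hi [0.54  0.025 0.164] slope [0.307 0.291]
scene 292 z 0.1607 c [0.5449 0.0263 0.1586] lo [0.521 0.003 0.155] hi [0.569 0.049 0.162] slope [-0.041 -0.085]
318 216
```

View pics/s4.png

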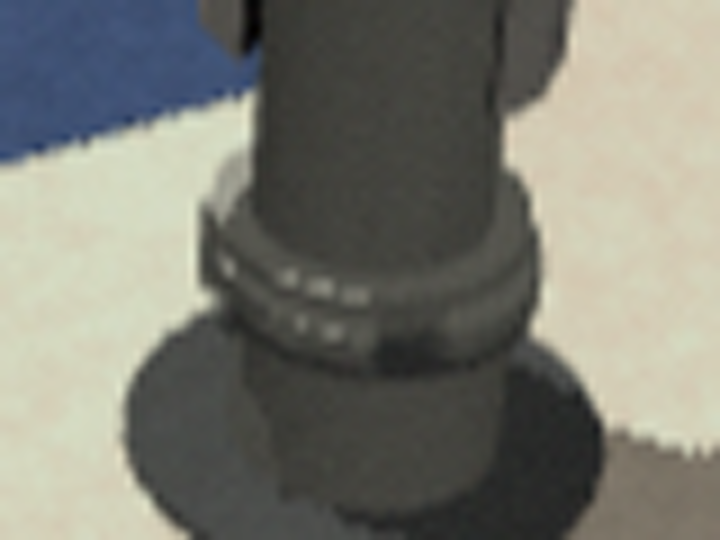

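Request:
{"name": "carry_out", "arguments": {
  "plan": [
    [-3.5,-1.5,0,0,-0.7,3,255],
    [0,0,1,0,0,3,255],
    [0,0,2,0,0,3,255],
    [0,0,2,0,0,3,255]
  ]
}}

```text
time: 7.85
eef_pos: [0.5412, 0.025, 0.1113]
eef_rot: [3.056, 0.713, 0.005]
ft_force: [1.1, 1.0, 3.3]
gripper_width: 0.0588
```

```bash
python3 -c "
from h import *
go([.541,.0248,.104],30)"
```

```text
t 7.85 pos [0.5412 0.025  0.1113] yaw 26.29 F [1.1 1.  3.3] w 0.0588
 shift [-0.3  0.   7.3] turn [ 0.27 -0.13 -3.72]
```

Request:
{"name": "carry_out", "arguments": {
  "plan": [
    [0,0,2.5,0,0,2,255],
    [0,0,2.5,0,0,2,255],
    [0,0,2.5,0,0,2,255],
    [0,0,2.5,0,0,2,255]
  ]
}}

```text
time: 8.25
eef_pos: [0.5436, 0.0267, 0.1112]
eef_rot: [3.1, 0.494, 0.022]
ft_force: [-3.4, 1.8, 9.6]
gripper_width: 0.0582
```

```bash
python3 -c "
from h import *
go([.541,.0248,.104],30)"
```

```text
t 8.25 pos [0.5436 0.0267 0.1112] yaw 18.12 F [-3.4  1.8  9.6] w 0.0582
 shift [-3.2  1.   7.1] turn [  0.36  -0.73 -11.88]
```

Run:
```python
from h import *
ims=[]
for i in range(3): c=camera('scene'); ims.append(c['image'].astype(float))
im=np.mean(ims,0)[181:241,278:358,::-1]
im=np.clip((im/255)**.6*1.5*255-40,0,255).astype(np.uint8)
cv2.imwrite('pics/s5.png',cv2.resize(im,None,fx=10,fy=10,interpolation=cv2.INTER_CUBIC))
go([.541,.0248,.104],30)
```

```text
t 8.4 pos [0.5436 0.0268 0.1113] yaw 18.15 F [-4.5  1.9 10.4] w 0.058
 shift [-3.2  1.   7.3] turn [  0.35  -0.73 -11.85]
```

View pics/s5.png

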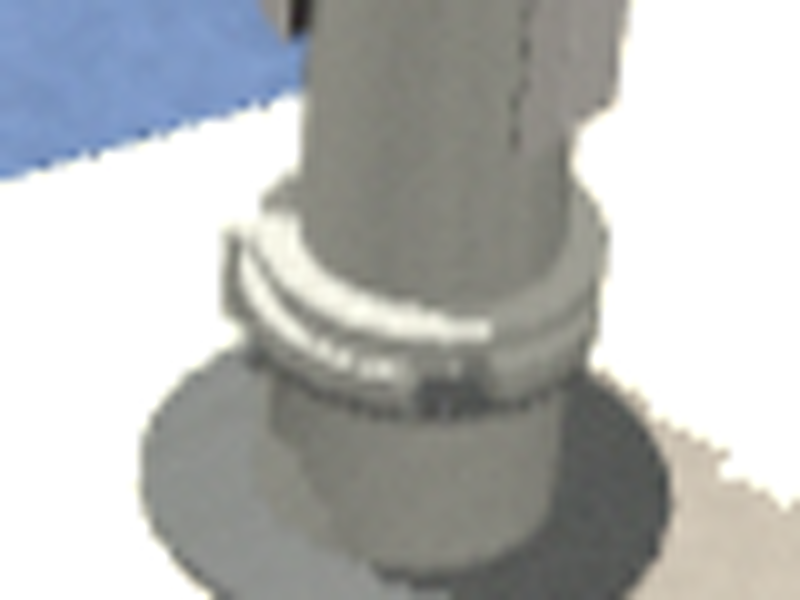

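```bash
cat > ov.py <<'E'
from h import *
def overlay(name,lug,hood,pot=(.541,.025),notch=70,S=10,u0=278,v0=181,hz=.006):
    im=np.mean([camera('scene')['image'].astype(float) for i in range(2)],0)
    c=camera('scene');T=camT(c)
    im=im[v0:v0+60,u0:u0+80,::-1];im=np.clip((im/255)**.6*1.3*255-40,0,255).astype(np.uint8)
    im=cv2.resize(im,None,fx=S,fy=S,interpolation=cv2.INTER_CUBIC)
    def pr(P):
        q=(np.atleast_2d(P)-T[:3,3])@T[:3,:3]
        return np.stack([(c['cx']-c['fx']*q[:,0]/q[:,2]+.5-u0)*S,(c['cy']+c['fy']*q[:,1]/q[:,2]+.5-v0)*S],1).astype(int)
    def circ(ce,r,z,col,a=np.linspace(-60,170,80)):
        a=np.radians(a);cv2.polylines(im,[pr(np.c_[ce[0]+r*np.cos(a),ce[1]+r*np.sin(a),0*a+z])],False,col,1)
    circ(pot,.039,.06,(0,0,255));circ(hood,.038,.06+hz,(0,255,0));circ(hood,.038,.065+hz,(0,255,0))
    circ(pot,.060,.004,(0,0,255))
    for e in(-13,13):circ(pot,.039,.0525,(0,0,255),np.array([notch+e,notch+e+.5]));a=np.radians(notch+e);cv2.line(im,*[tuple(map(int,x)) for x in pr([[pot[0]+.039*np.cos(a),pot[1]+.039*np.sin(a),z] for z in(.06,.052)])],(0,0,255),1)
    for e in(-7,7):a=np.radians(lug+e);cv2.line(im,*[tuple(map(int,x)) for x in pr([[hood[0]+.037*np.cos(a),hood[1]+.037*np.sin(a),z+hz] for z in(.06,.054)])],(255,0,255),1)
    cv2.imwrite('pics/'+name+'.png',im)
E
python3 -c "
from ov import *
overlay('ov1',58,(.5436,.0268))"
```

```text
(no output)
```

View pics/ov1.png

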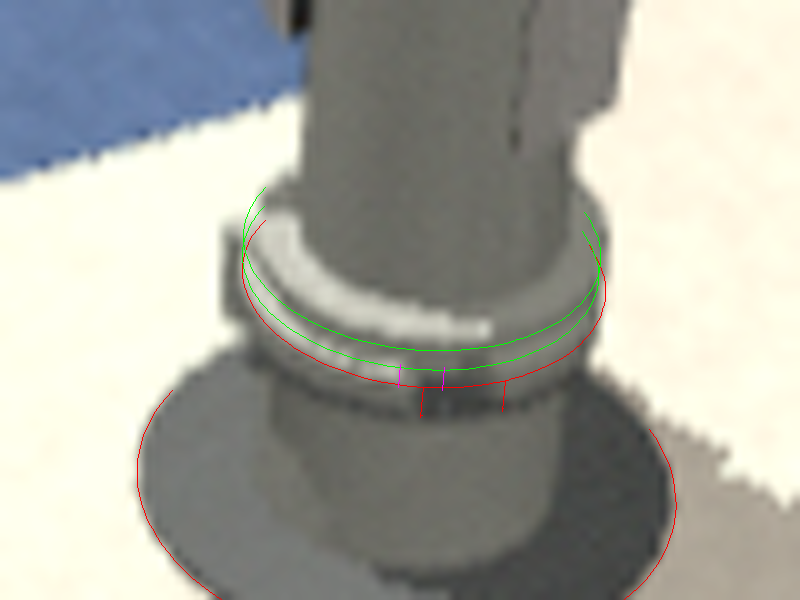

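```bash
cat >> h.py <<'E'
def held(h=.05):
    "offset of held beaker's top from TCP, along tool x (mm)"
    o=observe();T=pose(o)
    for n in('scene','top'):
        c=camera(n);P=cloud(c).reshape(-1,3);P=P[~np.isnan(P[:,0])]
        L=(P-T[:3,3])@T[:3,:3]
        L=L[(abs(L[:,1])<.012)&(abs(L[:,0])<.05)&(abs(L[:,2]+h-.002)<.007)]*1000
        if len(L)>20: print(n,len(L),'x',np.round(np.percentile(L[:,0],[1,5,95,99]),1),'z',np.round(np.percentile(L[:,2],[5,50,95]),1))
E
python3 - <<'E'
from h import *
held()
E
```

```text
scene 183 x [-30.8 -20.9  23.9  26. ] z [-50.2 -48.2 -42.5]
top 96 x [-30.6 -30.2 -18.7 -18.1] z [-49.9 -46.  -43.2]
```

```bash
cat >> h.py <<'E'
from scipy.optimize import least_squares
def cyl(P,xy,r,z0,z1):
    m=(P[:,2]>z0)&(P[:,2]<z1)&(abs(np.hypot(P[:,0]-xy[0],P[:,1]-xy[1])-r)<.006)
    Q=P[m];f=lambda p:np.hypot(Q[:,0]-p[0],Q[:,1]-p[1])-r
    s=least_squares(f,xy,loss='soft_l1',f_scale=.001)
    return s.x,len(Q),np.std(f(s.x))
def rel(n=3,off=0):
    "held hood / pot axis in the scene camera's depth"
    P=np.vstack([cloud(camera('scene')).reshape(-1,3) for _ in range(n)]);P=P[~np.isnan(P[:,0])]
    o=observe()['eef_pos'];z=o[2]
    pot,n1,s1=cyl(P,(.541,.025),.034,.012,.048)
    print('pot',np.round(pot,4),n1,round(s1,4))
    for a,b in((-.036,-.018),(-.018,-.002)):
        h,n2,s2=cyl(P,(o[0],o[1]),.029,z+a,z+b);print('hood',np.round(h,4),n2,round(s2,4),'d',np.round((h-pot)*1000,1),'tcp-hood',np.round((o[:2]-h)*1000,1))
    m=(abs(P[:,2]-.002-.002)<.003)&(np.hypot(P[:,0]-.541,P[:,1]-.025)<.08)
E
python3 -c "
from h import *
rel();go([.541,.025,.11])"
```

```text
pot [0.5395 0.0217] 1050 0.0011
hood [0.5388 0.0223] 294 0.0008 d [-0.8  0.6] tcp-hood [4.8 4.5]
hood [0.5389 0.0226] 300 0.0008 d [-0.6  0.9] tcp-hood [4.6 4.2]
t 8.8 pos [0.5436 0.0268 0.1113] yaw 18.16 F [-4.4  2.7 10.4] w 0.0585
 shift [-3.   0.9  1.3] turn [ 0.27 -0.76 -0.  ]
```

Request:
{"name": "carry_out", "arguments": {
  "plan": [
    [0.5,0.5,2,0,-0.7,-2,255],
    [0,0,2.5,0,0,-2,255],
    [0,0,2.5,0,0,-2,255],
    [0,0,2.5,0,0,-2,255]
  ]
}}

```text
time: 9.2
eef_pos: [0.5436, 0.0263, 0.1105]
eef_rot: [3.052, 0.716, 0.005]
ft_force: [-2.1, -0.4, 3.3]
gripper_width: 0.058
```

```bash
python3 -c "
from h import *
go([.5442,.026,.111]);rel(2)"
```

```text
t 9.2 pos [0.5436 0.0263 0.1105] yaw 26.4 F [-2.1 -0.4  3.3] w 0.058
 shift [ 0.5  0.5 -0.5] turn [ 0.43 -0.09 -0.  ]
pot [0.5394 0.0217] 707 0.001
hood [0.5389 0.0209] 152 0.0009 d [-0.6 -0.7] tcp-hood [4.9 5.6]
hood [0.5393 0.0211] 147 0.0009 d [-0.2 -0.5] tcp-hood [4.5 5.4]
```

Request:
{"name": "carry_out", "arguments": {
  "plan": [
    [0.3,0,3,0,0,-2,255],
    [0,0,3,0,0,-2,255],
    [0,0,3,0,0,-2,255],
    [0,0,3,0,0,-2,255]
  ]
}}

```text
time: 9.7
eef_pos: [0.5454, 0.0281, 0.1067]
eef_rot: [3.001, 0.917, 0.017]
ft_force: [-3.8, 1.8, 9.4]
gripper_width: 0.0582
```

```bash
python3 -c "
from h import *
go([.5442,.026,.111]);rel(2)"
```

```text
t 9.7 pos [0.5454 0.0281 0.1067] yaw 33.97 F [-3.8  1.8  9.4] w 0.0582
 shift [-2.1  1.1 -4.3] turn [ 0.37 -0.54 -0.  ]
pot [0.5395 0.0217] 703 0.001
hood [0.5395 0.0209] 101 0.0006 d [-0.1 -0.8] tcp-hood [5.9 7.3]
hood [0.5399 0.0215] 106 0.0008 d [ 0.4 -0.2] tcp-hood [5.5 6.7]
```

Request:
{"name": "carry_out", "arguments": {
  "plan": [
    [0,0,3,0,0,1,255],
    [0,0,3,0,0,0,255],
    [0,0,3,0,0,0,255]
  ]
}}

```text
time: 10.1
eef_pos: [0.5454, 0.0283, 0.1064]
eef_rot: [3.011, 0.884, 0.022]
ft_force: [-6.4, 0.6, 11.4]
gripper_width: 0.0582
```

```bash
python3 -c "
from h import *
go([.5442,.026,.111]);rel(2);held()"
```

```text
t 10.1 pos [0.5454 0.0283 0.1064] yaw 32.73 F [-6.4  0.6 11.4] w 0.0582
 shift [-2.2  1.3 -4.6] turn [ 0.43 -0.72 -0.  ]
pot [0.5396 0.0217] 700 0.001
hood [0.5394 0.0212] 118 0.0008 d [-0.1 -0.5] tcp-hood [6.  7.1]
hood [0.5399 0.0217] 97 0.0008 d [ 0.3 -0. ] tcp-hood [5.6 6.6]
scene 193 x [-32.5 -24.5  22.1  24.3] z [-50.4 -48.5 -42.4]
top 100 x [-32.3 -31.6 -19.3 -18.9] z [-50.6 -46.7 -43.6]
```

Request:
{"name": "carry_out", "arguments": {
  "plan": [
    [-1,0.5,0,0,-0.7,0,255],
    [0,0,1,0,0,0,100],
    [0,0,0,0,0,0,0],
    [0,0,0,0,0,0,0],
    [0,0,0,0,0,0,0],
    [0,0,0,0,0,0,0]
  ]
}}

```text
time: 10.9
eef_pos: [0.5456, 0.0274, 0.1052]
eef_rot: [3.008, 0.879, 0.006]
ft_force: [0.1, -0.6, 0.2]
gripper_width: 0.087
```

```bash
cat >> h.py <<'E'
def top(z,xy):
    for n in('scene','top'):
        P=np.vstack([cloud(camera(n)).reshape(-1,3) for _ in range(2)]);P=P[~np.isnan(P[:,0])]
        Q=P[(np.hypot(P[:,0]-xy[0],P[:,1]-xy[1])<.017)&(abs(P[:,2]-z)<.012)]
        if len(Q)>20:
            A=np.c_[Q[:,:2]-Q[:,:2].mean(0),np.ones(len(Q))];k=np.linalg.lstsq(A,Q[:,2],rcond=None)[0]
            print(n,len(Q),'topz',np.round(k[2],4),'slope',np.round(k[:2],3),'sd',round(np.std(A@k-Q[:,2]),4))
E
python3 -c "
from h import *
go([.5442,.026,.111]);rel(2);top(.155,(.541,.025))"
```

```text
t 10.9 pos [0.5456 0.0274 0.1052] yaw 32.59 F [ 0.1 -0.6  0.2] w 0.087
 shift [-2.   0.4 -5.8] turn [ 0.46 -0.09 -0.  ]
pot [0.5396 0.0217] 698 0.001
hood [0.5392 0.0208] 116 0.0007 d [-0.4 -0.9] tcp-hood [6.4 6.6]
hood [0.5391 0.0208] 105 0.0007 d [-0.4 -0.9] tcp-hood [6.5 6.6]
scene 257 topz 0.1544 slope [-0.023 -0.046] sd 0.0012
top 41 topz 0.154 slope [-0.058 -0.081] sd 0.0013
```

Request:
{"name": "carry_out", "arguments": {
  "plan": [
    [0,0,-20,0,0,0,0],
    [0,0,-35,0,0,0,0],
    [0,0,-35,0,0,0,0],
    [0,0,-10,0,0,0,0],
    [-38,29,0,0,0,0,0],
    [-38,29,0,0,0,0,0],
    [-38,29,0,0,0,0,0],
    [-38,29,0,0,0,0,0],
    [-38,29,0,0,0,0,0],
    [-38,29,0,0,0,0,0]
  ]
}}

```text
time: 12.2
eef_pos: [0.4453, -0.244, 0.2035]
eef_rot: [3.006, 0.903, 0.001]
ft_force: [0.0, 0.6, 0.8]
gripper_width: 0.0938
```

Run:
```python
from h import *
go([.448,-.2445,.12]);
top(.154,(.541,.025));rel(1)
P=np.vstack([cloud(camera('scene')).reshape(-1,3) for _ in range(2)]);P=P[~np.isnan(P[:,0])]
for a,b in((.07,.09),(.09,.11),(.11,.145)):print('hood',cyl(P,(.54,.023),.029,a,b))
print('cup',cyl(P,(.448,-.2445),.029,.01,.07))
o=observe();c=camera('wrist');W=cloud(c,o).reshape(-1,3)
Q=W[(W[:,2]>.072)&(W[:,2]<.092)&(np.hypot(W[:,0]-.448,W[:,1]+.2445)<.05)]
print(len(Q),(Q.min(0)+Q.max(0))/2, Q.max(0)-Q.min(0))
```

```text
t 12.2 pos [ 0.4453 -0.244   0.2035] yaw 33.45 F [0.  0.6 0.8] w 0.0938
 shift [ 2.1  1.7 83.5] turn [0.19 0.03 0.  ]
scene 258 topz 0.1544 slope [-0.023 -0.05 ] sd 0.0012
top 520 topz 0.1543 slope [ 0.002 -0.014] sd 0.0014
pot [0.5396 0.0217] 354 0.001
hood [ 0.4463 -0.2423] 0 nan d [ -93.3 -264. ] tcp-hood [0. 0.]
hood [ 0.4463 -0.2423] 0 nan d [ -93.3 -264. ] tcp-hood [0. 0.]
hood (array([0.53884148, 0.02057681]), 421, np.float64(0.0010293979789853828))
hood (array([0.53890797, 0.02049004]), 431, np.float64(0.0010569389710160836))
hood (array([0.53891877, 0.02055217]), 795, np.float64(0.000999670979029969))
cup (array([ 0.44720675, -0.24842306]), 764, np.float64(0.0013632020583581753))
3625 [ 0.44584318 -0.24564179  0.0794302 ] [0.05705454 0.05749362 0.01483411]
  ret = _var(a, axis=axis, dtype=dtype, out=out, ddof=ddof,
  arrmean = um.true_divide(arrmean, div, out=arrmean,
  ret = ret.dtype.type(ret / rcount)
```

Request:
{"name": "carry_out", "arguments": {
  "plan": [
    [2,2,35,0.2,0,0,0],
    [0,0,35,0,0,0,0],
    [0,0,30,0,0,0,0],
    [0,0,0,0,0,0,0]
  ]
}}

```text
time: 13.0
eef_pos: [0.4543, -0.2372, 0.104]
eef_rot: [2.998, 0.922, 0.007]
ft_force: [-0.1, 0.1, 0.2]
gripper_width: 0.0941
```

```bash
python3 -c "
from h import *
go([.4475,-.245,.037])"
```

```text
t 13.0 pos [ 0.4543 -0.2372  0.104 ] yaw 34.2 F [-0.1  0.1  0.2] w 0.0941
 shift [-10.2   2.2  66.9] turn [ 0.34 -0.16 -0.  ]
```

Request:
{"name": "carry_out", "arguments": {
  "plan": [
    [-10,2,0,0.3,0,0,0],
    [0,0,30,0,0,0,0],
    [0,0,28,0,0,0,0],
    [0,0,0,0,0,0,0]
  ]
}}

```text
time: 13.4
eef_pos: [0.4515, -0.2462, 0.0525]
eef_rot: [2.991, 0.93, 0.015]
ft_force: [-0.3, 0.3, 0.4]
gripper_width: 0.0936
```

```bash
python3 -c "
from h import *
go([.4475,-.245,.037])"
```

```text
t 13.4 pos [ 0.4515 -0.2462  0.0525] yaw 34.55 F [-0.3  0.3  0.4] w 0.0936
 shift [-2.7 -3.4 15.5] turn [ 0.69 -0.37 -0.  ]
```

Request:
{"name": "carry_out", "arguments": {
  "plan": [
    [-3,-3,14,0.6,-0.3,0,0],
    [0,0,2,0,0,0,255],
    [-0.5,0,1,0,0,0,255],
    [-0.5,0,1,0,0,0,255],
    [0,0,1,0,0,0,255],
    [0,0,0,0,0,0,255],
    [0,0,0,0,0,0,255]
  ]
}}

```text
time: 14.1
eef_pos: [0.4503, -0.249, 0.0406]
eef_rot: [2.99, 0.931, 0.013]
ft_force: [0.2, -0.1, -1.3]
gripper_width: 0.0575
```

```bash
python3 -c "
from h import *
go([.4475,-.245,.137])"
```

```text
t 14.1 pos [ 0.4503 -0.249   0.0406] yaw 34.59 F [ 0.2 -0.1 -1.3] w 0.0575
 shift [  0.4  -3.8 -96.4] turn [ 0.69 -0.29 -0.  ]
```

Request:
{"name": "carry_out", "arguments": {
  "plan": [
    [0,0,-25,0,0,0,255],
    [0,0,-42,0,0,0,255],
    [0,0,-42,0,0,0,255],
    [0,0,-42,0,0,0,255],
    [0,0,-42,0,0,0,255],
    [0,0,-5,0.7,-0.3,0,255],
    [0,0,0,0,0,0,255]
  ]
}}

```text
time: 14.8
eef_pos: [0.4458, -0.2464, 0.2394]
eef_rot: [-2.991, -0.931, 0.013]
ft_force: [-0.2, 0.4, -2.3]
gripper_width: 0.0578
```

```bash
cat >> h.py <<'E'
def rel2(n=2):
    P=np.vstack([cloud(camera('scene')).reshape(-1,3) for _ in range(n)]);P=P[~np.isnan(P[:,0])]
    o=observe()['eef_pos'];z=o[2]
    h,_,_=cyl(P,(.539,.0205),.029,.07,.13);print('hood',np.round(h,4))
    for a,b in((-.036,-.018),(-.018,-.002)):
        q,n2,s2=cyl(P,o[:2]-[.005,.006],.029,z+a,z+b);print('cup',np.round(q,4),n2,round(s2,4),'d mm',np.round((q-h)*1000,1),'tcp-cup',np.round((o[:2]-q)*1000,1))
E
python3 -c "
from h import *
go([.5445,.026,.235]);rel2();held(.046)"
```

```text
t 14.8 pos [ 0.4458 -0.2464  0.2394] yaw 34.59 F [-0.2  0.4 -2.3] w 0.0578
 shift [ 235.9 -168.2    5. ] turn [-0.64  0.31 -0.  ]
hood [0.5388 0.0206]
cup [ 0.4442 -0.2501] 287 0.0013 d mm [ -94.6 -270.7] tcp-cup [1.  4.2]
cup [ 0.4448 -0.2503] 257 0.0012 d mm [ -94.  -270.9] tcp-cup [0.5 4.4]
scene 95 x [-23.1 -17.1  25.8  27. ] z [-45.1 -44.1 -37.9]
top 34 x [22.  22.3 27.9 28.3] z [-40.2 -38.3 -37.4]
```

Request:
{"name": "carry_out", "arguments": {
  "plan": [
    [39,-28,0,-0.6,0.3,0,255],
    [39,-28,0,0,0,0,255],
    [39,-28,0,0,0,0,255],
    [39,-28,0,0,0,0,255],
    [39,-28,0,0,0,0,255],
    [39,-28,0,0,0,0,255],
    [0,0,0,0,0,0,255],
    [0,0,0,0,0,0,255]
  ]
}}

```text
time: 15.8
eef_pos: [0.5388, 0.0349, 0.2162]
eef_rot: [-2.983, -0.919, 0.05]
ft_force: [-0.6, -0.3, -1.2]
gripper_width: 0.0574
```

```bash
python3 -c "
from h import *
go([.5445,.026,.235]);rel2()"
```

```text
t 15.8 pos [0.5388 0.0349 0.2162] yaw 34.27 F [-0.6 -0.3 -1.2] w 0.0574
 shift [ -0.8  10.1 -19. ] turn [-1.62  1.43 -0.02]
hood [0.5389 0.0206]
cup [0.5365 0.0317] 434 0.0009 d mm [-2.4 11.1] tcp-cup [2.2 2.1]
cup [0.5372 0.0314] 384 0.0008 d mm [-1.7 10.8] tcp-cup [1.4 2.5]
```

Request:
{"name": "carry_out", "arguments": {
  "plan": [
    [-4.5,10,0,-1.6,1.4,0,255],
    [0,0,0,0,0,0,255],
    [0,0,0,0,0,0,255]
  ]
}}

```text
time: 16.2
eef_pos: [0.5393, 0.0189, 0.2152]
eef_rot: [-3.006, -0.912, 0.003]
ft_force: [0.7, -1.0, -1.6]
gripper_width: 0.0575
```

```bash
python3 -c "
from h import *
go([.5408,.0239,.192]);rel2()"
```

```text
t 16.2 pos [0.5393 0.0189 0.2152] yaw 33.74 F [ 0.7 -1.  -1.6] w 0.0575
 shift [ 4.1 -3.3 23.2] turn [-0.06  0.1  -0.  ]
hood [0.5389 0.0206]
cup [0.5382 0.0154] 447 0.0009 d mm [-0.7 -5.3] tcp-cup [1.4 3.8]
cup [0.5383 0.0153] 423 0.0009 d mm [-0.6 -5.4] tcp-cup [1.3 3.9]
```

Request:
{"name": "carry_out", "arguments": {
  "plan": [
    [3.2,-3.7,5,0,0,0,255],
    [0,0,4,0,0,0,255],
    [0,0,0,0,0,0,255]
  ]
}}

```text
time: 16.6
eef_pos: [0.5404, 0.0241, 0.2057]
eef_rot: [-3.006, -0.911, 0.003]
ft_force: [-0.2, -0.3, -2.6]
gripper_width: 0.0576
```

```bash
python3 -c "
from h import *
go([.5405,.0243,.192]);rel2()"
```

```text
t 16.6 pos [0.5404 0.0241 0.2057] yaw 33.72 F [-0.2 -0.3 -2.6] w 0.0576
 shift [ 0.2 -0.1 13.7] turn [-0.07  0.08 -0.  ]
hood [0.5389 0.0205]
cup [0.5393 0.0206] 449 0.0009 d mm [0.4 0.1] tcp-cup [1.3 3.5]
cup [0.5393 0.0206] 401 0.0009 d mm [0.4 0.1] tcp-cup [1.3 3.5]
```

Request:
{"name": "carry_out", "arguments": {
  "plan": [
    [0,0,4,0,0,0,255],
    [0,0,3,0,0,0,255],
    [0,0,2,0,0,0,255],
    [0,0,2,0,0,0,255]
  ]
}}

```text
time: 17.1
eef_pos: [0.5409, 0.0244, 0.1948]
eef_rot: [-3.006, -0.912, 0.0]
ft_force: [-0.4, -0.4, -1.8]
gripper_width: 0.0578
```

```bash
python3 -c "
from h import *
go([.5405,.0243,.192]);rel2()"
```

```text
t 17.1 pos [0.5409 0.0244 0.1948] yaw 33.75 F [-0.4 -0.4 -1.8] w 0.0578
 shift [-0.3 -0.2  2.8] turn [-0.02  0.01 -0.  ]
hood [0.5388 0.0206]
cup [0.5396 0.0209] 428 0.0009 d mm [0.7 0.3] tcp-cup [1.1 3.5]
cup [0.5397 0.0208] 389 0.0009 d mm [0.9 0.2] tcp-cup [1.  3.6]
```

Request:
{"name": "carry_out", "arguments": {
  "plan": [
    [-0.3,0,1,0,0,0,255],
    [0,0,1,0,0,0,255],
    [0,0,1,0,0,0,255]
  ]
}}

```text
time: 17.5
eef_pos: [0.5406, 0.0241, 0.1917]
eef_rot: [-3.006, -0.912, 0.0]
ft_force: [0.4, 0.5, -2.0]
gripper_width: 0.0575
```

```bash
python3 -c "
from h import *
go([.5405,.0243,.192]);top(.238,(.541,.025))"
```

```text
t 17.5 pos [0.5406 0.0241 0.1917] yaw 33.75 F [ 0.4  0.5 -2. ] w 0.0575
 shift [-0.  -0.2 -0.3] turn [-0.02  0.   -0.  ]
scene 260 topz 0.2354 slope [-0.031 -0.05 ] sd 0.0012
```

Request:
{"name": "carry_out", "arguments": {
  "plan": [
    [0,0,1,0,0,0,255],
    [0,0,1,0,0,0,255]
  ]
}}

```text
time: 17.9
eef_pos: [0.541, 0.0241, 0.1908]
eef_rot: [3.006, 0.912, 0.002]
ft_force: [-1.5, 0.5, 2.1]
gripper_width: 0.0577
```

```bash
python3 -c "
from h import *
go([.5405,.0243,.192]);top(.238,(.541,.025))"
```

```text
t 17.9 pos [0.541  0.0241 0.1908] yaw 33.75 F [-1.5  0.5  2.1] w 0.0577
 shift [-0.3 -0.4 -1.2] turn [ 0.04 -0.06 -0.  ]
scene 258 topz 0.2346 slope [-0.023 -0.045] sd 0.0011
```

Seated (contact force positive). Release and back off upward.

Request:
{"name": "carry_out", "arguments": {
  "plan": [
    [0,0,0.3,0,0,0,150],
    [0,0,0,0,0,0,0],
    [0,0,0,0,0,0,0],
    [0,0,0,0,0,0,0],
    [0,0,0,0,0,0,0]
  ]
}}

```text
time: 18.6
eef_pos: [0.5413, 0.0241, 0.1901]
eef_rot: [3.006, 0.912, 0.003]
ft_force: [-0.2, -0.0, 0.4]
gripper_width: 0.086
```

Request:
{"name": "carry_out", "arguments": {
  "plan": [
    [0,0,-20,0,0,0,0],
    [0,0,-30,0,0,0,0],
    [0,0,-30,0,0,0,0],
    [0,0,-30,0,0,0,0],
    [-40,30,0,0,0,0,0],
    [-40,30,0,0,0,0,0],
    [-40,30,0,0,0,0,0],
    [0,0,0,0,0,0,0]
  ]
}}

```text
time: 19.4
eef_pos: [0.4911, -0.1204, 0.3021]
eef_rot: [3.002, 0.921, -0.001]
ft_force: [-0.0, 0.2, -0.5]
gripper_width: 0.0943
```

Run:
```python
from h import *
go([.541,.025,.3]);top(.235,(.541,.025))
P=np.vstack([cloud(camera('scene')).reshape(-1,3) for _ in range(2)]);P=P[~np.isnan(P[:,0])]
print('pot',cyl(P,(.54,.022),.034,.012,.048))
for a,b in((.07,.105),(.105,.145),(.155,.19),(.19,.226)):print(a,cyl(P,(.54,.022),.029,a,b))
c=camera('scene');cv2.imwrite('pics/f.png',cv2.resize(c['image'][80:270,240:400,::-1],None,fx=3,fy=3))
```

```text
t 19.4 pos [ 0.4911 -0.1204  0.3021] yaw 34.09 F [-0.   0.2 -0.5] w 0.0943
 shift [122.8 -92.4   1.8] turn [0.08 0.07 0.  ]
scene 246 topz 0.2344 slope [-0.004 -0.034] sd 0.001
top 635 topz 0.2343 slope [0.009 0.003] sd 0.0013
pot (array([0.53956298, 0.02175452]), 709, np.float64(0.0010217374871683033))
0.07 (array([0.53880408, 0.02057231]), 736, np.float64(0.0010164279312181769))
0.105 (array([0.53880042, 0.02054478]), 918, np.float64(0.001002908842620032))
0.155 (array([0.53958545, 0.02087328]), 895, np.float64(0.0010024572005495264))
0.19 (array([0.53962253, 0.02081871]), 993, np.float64(0.001007200150772528))
```

View pics/f.png

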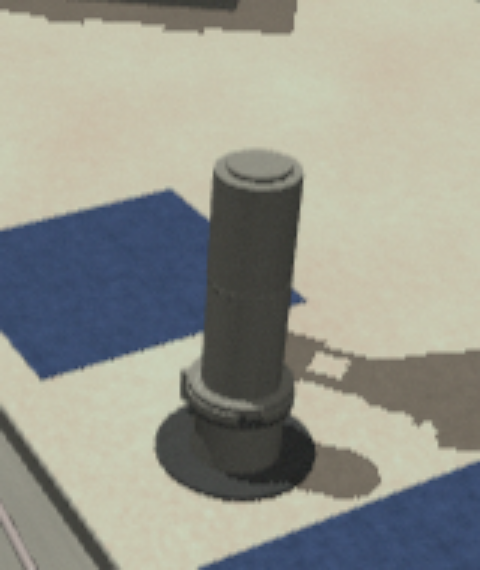

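The tower stands straight, with the seam between the beakers at about (250,293) and the flange flat on the rim at about (240,395). All the heights match.

```bash
python3 -c "
from h import *
print(job_done())"
```

```text
the job is handed in; nothing more can be done
None
```

The tower is built and standing by itself. I handed the job in at about 19.5 s of the 58 s allowed; the hand-in gives no verdict.

- **Flanged beaker:** I put it mouth-down on the pot rim and turned it under light pressure. The first turning passes did not seat it because it sat about 3 mm off centre. After I re-centred it using the camera's depth reading, the lugs dropped in. Before I stacked the plain beaker, the flanged beaker's top read 154.3 mm, which puts hood_mid at about 104 mm (target 100 to 106.5). It was about 1.4 mm off the pot axis and upright.
- **Plain beaker:** I stacked it mouth-down on top and released it. The tower's top read 234.3 mm against 234 mm expected, and the two beakers are about 0.9 mm off each other's axis.
- **Tilt:** The top camera gave a slope under 0.015 rad. The scene camera gave up to 0.034 rad on the final top face. The fitted cylinder axes show no measurable lean.
- **Clear of the tower:** The gripper is open and about 15 cm away, with wrist force near zero.
- **Bystanders:** I did not measure the tray, bottle and jar again at the end. The arm's paths stayed away from all three.

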